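Put the balance weights back in their wells

TASK

Tidy the kitchen balance's weight set: take the two brass weights that stand loose on the table and put each into the empty well of the wooden block that it fits snugly, upright and fully home on the well's floor. The wells are a close fit and the block is out of true, so feel for the mouth and ease the weight down lightly, without forcing, jamming or dropping it, and leave the other goods on the table where they are.

Things in the scene. Friction and masses are not known exactly. Their poses are not given: they have to be found in the camera images.
- case: Weight block, fixed: an open dark hardwood case, 92 mm (x) by 216 mm (y), 32 mm high, holding a light wooden insert, 62 by 186 mm, with a flat top 36 mm above the table. Origin: centre of the underside, z up, y along the row of wells towards the big end. The insert is stuck in out of true: square to the case, but shifted bodily up to 4 mm in x and up to 4 mm in y, differently each time.
- row (a point): Nominal middle of the row of wells, at the insert's top, 36 mm above the case's origin, axes as the case's. Five round wells for weights 40, 30, 24, 19 and 14 mm in diameter, nominally at x = 0, y = +61.5, +17.5, -18.5, -49, -74.5 mm; all shifted alike with the insert. Wells are 1.5 mm wider than their weight, 18 mm deep; the first three are empty, the last two hold their weights. A rubber sheet below lets the insert sink 1 mm per 6 N, at most 3 mm.
- w200_center (a point): The larger loose brass weight, 200 g, upright on the table at the start: a round body 30 mm in diameter and 30 mm high with a 1.5 mm chamfer round its foot, above it a neck 8.4 mm in diameter and 5 mm high, and on top a round knob 14 mm in diameter and 11 mm high; 46 mm high in all. This point lies on its axis half-way up, 23 mm above its foot; z is its axis, up.
- w100_center (a point): The smaller loose brass weight, 100 g, upright on the table at the start: a round body 24 mm in diameter and 24 mm high with a 1.5 mm chamfer round its foot, above it a neck 7.2 mm in diameter and 5 mm high, and on top a round knob 12 mm in diameter and 10 mm high; 39 mm high in all. This point lies on its axis half-way up, 19.5 mm above its foot; z is its axis, up.
- balance: Kitchen balance, fixed, 400 mm long (x) by 190 mm wide and 215 mm high, with a brass bowl on one side and the 500 g weight on the plate at the other; it stays as it is. Origin: centre of its underside.
- shaker: White china shaker, loose, 52 mm in diameter, 82 mm high. Origin: centre of its foot. To be left alone.
- tumbler: Green glass tumbler, loose, 72 mm in diameter, 88 mm high. Origin: centre of its foot. To be left alone.
- dish: White china dish, loose, 110 mm in diameter, 40 mm high. Origin: centre of its foot. To be left alone.
Mind the look-alikes: they are no part of the job. Leave any blue or pink look-alike of the part that bears w200_center alone.

How it is judged (in metres and radians):
At the end, for the whole second after the job is handed in: Each of the two weights stands upright (within 0.1 rad) in its own well: its middle within 6.5 mm, along and across the row, of that well's nominal place, and within 2.5 mm of the height it has when its foot is on the well's floor; both at rest and released (x of w200_center in the frame of case between -0.0065 and 0.0065 m and y of w200_center in the frame of case between 0.011 and 0.024 m and z of w200_center in the frame of case between 0.0385 and 0.0435 m and angle between each of w200_center, w100_center's own z axis and vertical below 0.1 rad and x of w100_center in the frame of case between -0.0065 and 0.0065 m and y of w100_center in the frame of case between -0.025 and -0.012 m and z of w100_center in the frame of case between 0.035 and 0.04 m and linear speed of each of w200, w100 below 0.01 m/s); the robot touches nothing.
It fails at once if a weight is pressed or dropped on the block with more than 20 N (contact force between any of w200, w100 and case above 20 N).
It fails at once if the shaker, tumbler or dish is pushed more than 15 mm (distance of any of shaker, tumbler, dish from where it was at the start of the episode above 0.015 m).
It also fails if it takes over 72 s, if anything falls off the work surface, if the arm or the gripper's body presses on something with over 40 N, if the wrist force passes 120 N, or if a joint passes its speed limit or range.

ROBOT

A 6-joint arm with a two-finger parallel gripper is mounted at the origin on the work surface. World frame = base frame: x ahead of the robot, y to its left, z up, the work surface at z = 0. Lengths are in m, angles in degrees, forces in N, time in s.
With the tool pointing down it reaches from about 0.375 to 0.975 m from the base axis. Payload 3.8 kg.
Tool frame: the origin (TCP) lies at the very end of the fingers, on their centre line; the grasp point (between the pads) lies 19 mm behind it; z points along the fingers, y is the line along which they close (so a half turn about z gives the same grasp; the last joint's range is limited). The gripper opens to 88 mm and grips with 3 to 60 N. Pads are 18 mm wide; open, the fingers measure 123 mm over their backs; the gripper's body (75 mm by 187 mm) begins 45 mm behind the grasp point.
Start: joints at [-65.369, 15.12, 91.902, -0, 72.978, -2.114], TCP at [0.304, -0.603, 0.239] pointing down, gripper open.
Joint ranges: [-150.88, 150.88], [-54.13, 125.18], [17.81, 147.31], [-75.09, 255.09], [0, 152.58], [-146.25, 146.25]. Speed limits (degrees/s): [147.25, 147.25, 180, 180, 180, 180].

INTERFACE

Orientations are given as [roll, pitch, yaw] about the fixed x, y, z axes, in that order (R = Rz(yaw) Ry(pitch) Rx(roll)).
In Python, from rig import * gives the robot as it stands.
- The arm moves only by the shell command python3 -m crank 'ROWS' [FORCE]. ROWS is JSON, a list of rows, each a list of 3 entries, a list of its own where there are three numbers: the finger opening in m, from 0 to 0.0881, then the shift along the tool's x, y, z in m, then the turn, a rotation vector about the tool's x, y, z in degrees. A call has 1 to 12 rows; each row is the pose to reach, as a shift and turn from the pose commanded when the call began, along the tool's axes at that moment; what a row does not reach only later rows make up. A row lasts 1/10 s, in which the tool goes at most 50 mm and 8.59 degrees, less where a joint would pass 70% of its speed; a pose out of reach is approached as far as the arm can. A call with a gripper value outside its range is refused whole. The fingers move at their own pace and stop on an object; FORCE is the grip in N (left out, the last holds). Time passes only in rows, so rows that repeat a pose let the fingers close. It gives the time, the measured TCP pose, the force, the opening and the grip force at its end, in the units of the state.
- sense(): the state, without advancing time (a new reading comes with each control period).
- get_image(name): name is "side" or "top" or "wrist"; returns (picture, depth): 420x560x3 uint8, red, green, blue; 420x560 float32, m along the optical axis (not along the pixel's ray), 0 where there is no reading.
- camera_info(name): a dict with "K" (3x3 intrinsics, pixels), "R" (3x3) and "t" (3): a world point X has camera coordinates R X + t; the wrist camera has in their place "hand_eye" (4x4, takes a point from camera to tool coordinates, whose origin is the TCP and whose axes are the flange's). Camera axes: x right, y down, z forward; pixel columns grow to the right and rows downward; lengths in m; the calibration is good to about 2 mm. The wrist camera is an equidistant fisheye: a pixel r from the principal point sees the ray r / f radians off the axis. A picture is of the moment at which its call begins: read the wrist's pose just before it. camera_info takes no time and is no camera call.
- hand_in(): hands the job in; it is judged then, once.
The state is a dict: "t": time; "joint_positions": joint angles; "joint_vel": joint speeds; "joint_torque": joint torques, N m; "ee_pos": TCP position; "ee_rot": TCP orientation; "ft_force": force on the tool from outside, world axes, zero at the start; "torque": the same for the moment, N m; "width": finger opening in m; "grip_force": force on a finger pad.
Only numpy, scipy, OpenCV 4.12 (cv2) and the standard library are available. Lean on these libraries where they do the work, as an engineer would, in place of code of your own. Each camera call takes 0.05 s, during which the arm holds its last target. There are 200 camera calls.

## Working session

There is one attempt and no reset: what is moved stays moved. The work goes in short steps, Python scripts to look and compute and a shell command to move; the robot and the scene stay as the last step left them, time stands still between calls to the robot, and variables do not carry over. Pictures are saved under pics/ and viewed, at most 10 in all, crops included, and the job is handed in when it is done.

```bash
ls; mkdir -p pics; python3 - <<'E'
from rig import *
import cv2,numpy as np
for n in ("top","side"):
    p,d=get_image(n); cv2.imwrite(f"pics/{n}0.png",p[:,:,::-1]); np.savez(f"{n}0.npz",p=p,d=d)
    c=camera_info(n); print(n,c)
print(camera_info("wrist")); s=sense(); print(s)
E
```

```text
pics
top {'K': array([[476.05612991,   0.        , 276.23523006],
       [  0.        , 476.05612991, 206.04464671],
       [  0.        ,   0.        ,   1.        ]]), 'R': array([[-0.02203895, -0.99970369,  0.01033557],
       [-0.9968453 ,  0.02118514, -0.07648945],
       [ 0.07624783, -0.01198871, -0.99701682]]), 't': array([0.03410263, 0.58931567, 1.39479299])}
side {'K': array([[433.5663562 ,   0.        , 277.87796373],
       [  0.        , 433.5663562 , 204.2968956 ],
       [  0.        ,   0.        ,   1.        ]]), 'R': array([[ 0.91828508, -0.39512066,  0.02514295],
       [-0.19102909, -0.49779719, -0.845994  ],
       [ 0.3467858 ,  0.77206064, -0.53259927]]), 't': array([-0.5199637 ,  0.19254698,  1.01971556])}
{'K': array([[325.1922621 ,   0.        , 278.66685923],
       [  0.        , 325.1922621 , 217.30750296],
       [  0.        ,   0.        ,   1.        ]]), 'hand_eye': array([[ 7.83744236e-04, -9.47996224e-01, -3.18280609e-01,
         8.28011486e-02],
       [ 9.99999469e-01,  9.56135179e-04, -3.85410598e-04,
        -1.39413746e-04],
       [ 6.69687079e-04, -3.18280137e-01,  9.47996469e-01,
        -1.45481789e-01],
       [ 0.00000000e+00,  0.00000000e+00,  0.00000000e+00,
         1.00000000e+00]])}
{'t': 0.1, 'joint_positions': array([-6.53675393e+01,  1.51644776e+01,  9.19715762e+01, -8.51443742e-04,
        7.29789395e+01, -2.11332861e+00]), 'joint_vel': array([ 0.10180631, -0.10553341, -0.1434885 ,  0.03481416, -0.0724971 ,
       -0.00519324]), 'joint_torque': array([ 1.42418194e-03, -5.03618610e+01, -3.58070040e+01,  7.30884215e-02,
        2.32926942e-02, -7.22360642e-05]), 'ee_pos': array([ 0.30351019, -0.60220281,  0.23753428]), 'ee_rot': array([-1.79885055e+02, -3.42741932e-03,  2.67460359e+01]), 'ft_force': array([-0.41912087,  0.2173093 , -0.89225832]), 'torque': array([-0.03738606,  0.04852765, -0.01826554]), 'grip_force': 0.0, 'width': 0.08828557992986585}
```

View pics/top0.png

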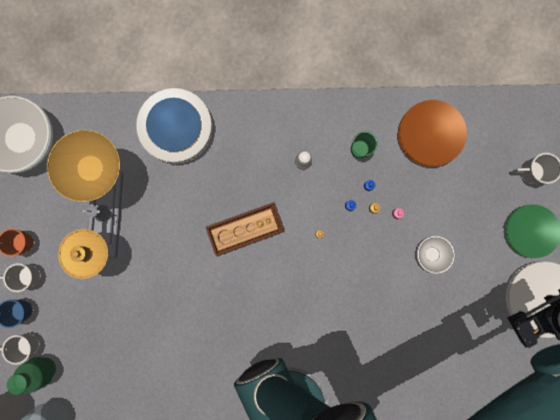

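View pics/side0.png

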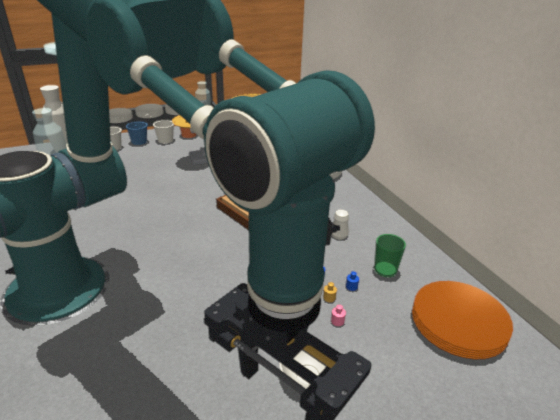

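The top view shows the case around (245,229) and brass weights at (375,208), probably the 200 g, and (320,234), probably the 100 g. The blue look-alikes are at (350,205) and (370,185), the pink one at (398,213). I'll enlarge it.

```bash
cat > h.py <<'E'
import numpy as np,cv2
from rig import *
def px2w(n,u,v,z):
    c=camera_info(n);K,R,t=c["K"],c["R"],c["t"]
    r=R.T@np.linalg.inv(K)@[u,v,1]; o=-R.T@t
    return o+r*(z-o[2])/r[2]
E
python3 - <<'E'
from h import *
f=np.load("top0.npz");p=f["p"][:,:,::-1]
a=cv2.resize(p[195:265,200:290],None,fx=8,fy=8,interpolation=cv2.INTER_CUBIC)[:280*2]
b=cv2.resize(p[170:250,305:415],None,fx=7,fy=7,interpolation=cv2.INTER_CUBIC)
cv2.imwrite("pics/a.png",a);cv2.imwrite("pics/b.png",b)
hsv=cv2.cvtColor(p,cv2.COLOR_BGR2HSV)
m=((hsv[...,0]>12)&(hsv[...,0]<30)&(hsv[...,1]>130)&(hsv[...,2]>90)).astype(np.uint8)
n,l,s,c=cv2.connectedComponentsWithStats(m)
for i in range(1,n):
    if s[i,4]>8 and s[i,0]>295:print(s[i],c[i],px2w("top",*c[i],.035))
E
```

```text
[448 114  17  17 113] [456.56637168 122.07964602] [ 0.83025552 -0.52548809  0.035     ]
[370 203  10  10  74] [374.45945946 207.72972973] [ 0.57778812 -0.26868997  0.035     ]
[316 231   7   7  43] [319.11627907 233.88372093] [ 0.50420742 -0.10274576  0.035     ]
[534 329   5   5  12] [535.91666667 331.        ] [ 0.20852235 -0.72556759  0.035     ]
```

View pics/a.png

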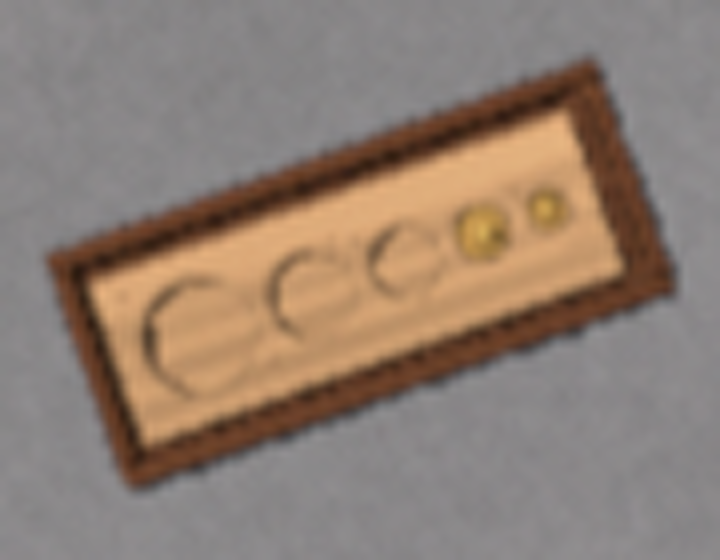

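View pics/b.png

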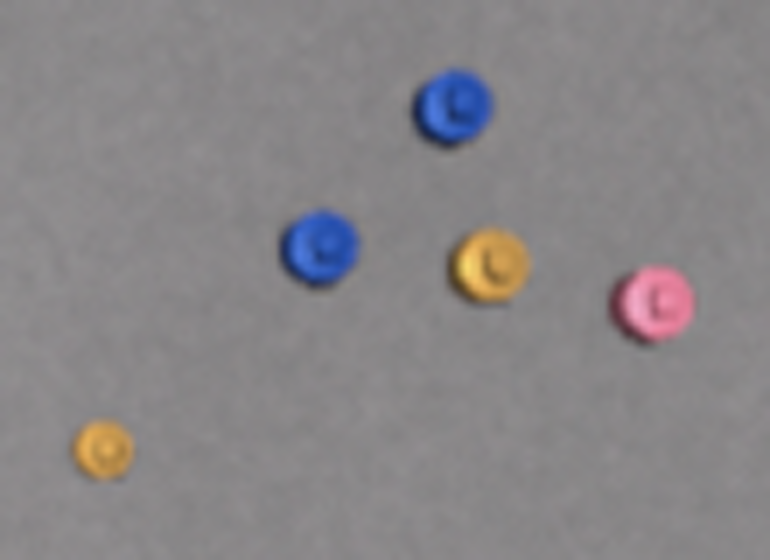

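Weight centres on the enlarged crop: 200 g at (491,265), i.e. source (374.7,207.4), and 100 g at (104,450), i.e. (319.4,233.8). Case outer corners are (50,258), (597,62), (675,292) and (130,487), with the empty wells to the left.

```bash
cat >> h.py <<'E'
def wrist_ray(u,v):
    c=camera_info("wrist");K=c["K"];f=K[0,0]
    dx,dy=u-K[0,2],v-K[1,2];r=np.hypot(dx,dy);a=r/f
    d=np.array([dx/r*np.sin(a),dy/r*np.sin(a),np.cos(a)]) if r>0 else np.array([0,0,1.])
    return c["hand_eye"][:3,:3]@d,c["hand_eye"][:3,3]
def toolpose(s):
    from scipy.spatial.transform import Rotation as Ro
    return Ro.from_euler("xyz",s["ee_rot"],degrees=True).as_matrix(),np.array(s["ee_pos"])
def wpx(u,v,z,s):
    R,p=toolpose(s);d,o=wrist_ray(u,v);d=R@d;o=R@o+p
    return o+d*(z-o[2])/d[2]
def wproj(X,s):
    R,p=toolpose(s);c=camera_info("wrist");H=c["hand_eye"];K=c["K"]
    q=H[:3,:3].T@(R.T@(np.asarray(X)-p)-H[:3,3]);a=np.arctan2(np.hypot(q[0],q[1]),q[2]);r=a*K[0,0]/np.hypot(q[0],q[1])
    return np.array([K[0,2]+r*q[0],K[1,2]+r*q[1]])
def move_to(T,yaw):
    "print rotvec z and shift in tool frame from the present pose"
    s=sense();R,p=toolpose(s);print("shift",np.round(R.T@(np.array(T)-p),4),"turn z",round((s["ee_rot"][2]-yaw+180)%360-180,2),"rot",np.round(s["ee_rot"],2),"pos",np.round(s["ee_pos"],4))
E
python3 - <<'E'
from h import *
A=lambda x,y:((x+.5)/8-.5+200,(y+.5)/8-.5+195)
w2=px2w("top",374.7,207.4,.028);w1=px2w("top",319.4,233.8,.022);print("w200",w2,"w100",w1)
C=np.array([px2w("top",*A(*q),.032) for q in [(50,258),(597,62),(675,292),(130,487)]])
I=np.array([px2w("top",*A(*q),.036) for q in [(88,275),(570,108),(625,275),(140,445)]])
for Q in(C,I):
    y=(Q[0]+Q[3]-Q[1]-Q[2]);print(Q.mean(0),np.degrees(np.arctan2(y[1],y[0])),np.linalg.norm(y)/2,np.linalg.norm(Q[0]-Q[3]))
y=C[0]+C[3]-C[1]-C[2];y/=np.linalg.norm(y);x=np.array([y[1],-y[0],0]);c=C.mean(0)
for q,z in [((203,335),.036),((312,295),.036),((404,260),.036),((484,232),.045),((549,207),.04)]:
    P=px2w("top",*A(*q),z);print(P,"case xy",(P-c)@x,(P-c)@y)
move_to([w2[0],w2[1],.2],0)
E
```

```text
w200 [ 0.57923402 -0.27097787  0.028     ] w100 [ 0.50464443 -0.1049051   0.022     ]
[0.52384096 0.11481995 0.032     ] 108.48352702009585 0.21295582202713165 0.08908793500718158
[0.52334679 0.11731373 0.036     ] 107.99518649740222 0.1874613782282291 0.06510697675822658
[0.50275904 0.17378133 0.036     ] case xy -0.0013017650948288495 0.06260348859015741
[0.51652401 0.13365716 0.036     ] case xy -0.0009675074020897359 0.020185201715713252
[0.52862003 0.09971422 0.036     ] case xy -0.0002564596715238284 -0.015841620589605716
[0.53789984 0.0699587  0.045     ] case xy -0.0008888043781217977 -0.047004186730530216
[0.54674968 0.04608011 0.04      ] case xy -6.575904834565591e-05 -0.07245667687618403
shift [ 0.3953 -0.1716  0.0379] turn z 26.75 rot [-179.89   -0.     26.75] pos [ 0.3035 -0.6022  0.2375]
```

```bash
python3 -m crank '[[0.04,[0.395,-0.171,0.098],[0,0,-81.25]],[0.04,[0.395,-0.171,0.098],[0,0,-81.25]],[0.04,[0.395,-0.171,0.098],[0,0,-81.25]],[0.04,[0.395,-0.171,0.098],[0,0,-81.25]],[0.04,[0.395,-0.171,0.098],[0,0,-81.25]],[0.04,[0.395,-0.171,0.098],[0,0,-81.25]],[0.04,[0.395,-0.171,0.098],[0,0,-81.25]],[0.04,[0.395,-0.171,0.098],[0,0,-81.25]],[0.04,[0.395,-0.171,0.098],[0,0,-81.25]],[0.04,[0.395,-0.171,0.098],[0,0,-81.25]],[0.04,[0.395,-0.171,0.098],[0,0,-81.25]],[0.04,[0.395,-0.171,0.098],[0,0,-81.25]]]' 30
cat > look.py <<'E'
import sys
from h import *
n=sys.argv[1];s=sense();p,d=get_image("wrist");np.savez(n+".npz",p=p,d=d,rot=s["ee_rot"],pos=s["ee_pos"])
cv2.imwrite(f"pics/{n}.png",p[:,:,::-1]);print(s["ee_pos"],s["ee_rot"],s["ft_force"],s["t"])
E
python3 look.py v1; python3 - <<'E'
from h import *
s=sense();print(wproj([.5792,-.2710,.03],s),wproj([.5792,-.2710,.046],s))
E
```

```text
t: 1.3
ee_pos: [0.5792, -0.2723, 0.1403]
ee_rot: [-180.0, -0.0, 107.9]
ft_force: [-0.0, -0.0, -0.2]
width: 0.0401
grip_force: 0.0
[ 0.57922325 -0.27232016  0.14032638] [-1.79961915e+02 -2.22594175e-02  1.07899600e+02] [-0.01779966 -0.02491857 -0.17616693] 1.3
[279.67540491 212.26892757] [279.72091289 218.48112627]
```

View pics/v1.png

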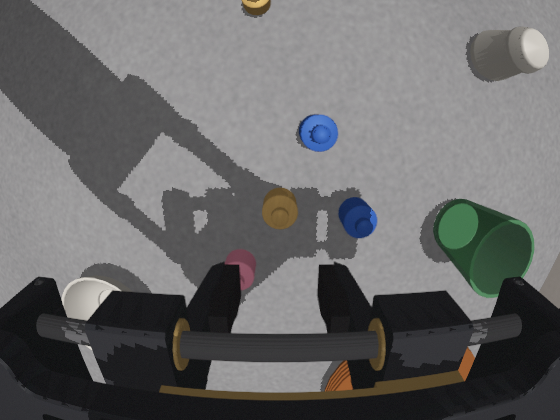

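The wrist view shows the brass weight in the gripper's shadow, body centre at about (280,208) and knob at about (280,213). That is within about 4 px of the prediction. I'll measure the knob from depth.

```bash
cat >> h.py <<'E'
def cloud(f):
    "world points of every pixel of a saved wrist picture"
    c=camera_info("wrist");K=c["K"];H=c["hand_eye"];d=f["d"]
    v,u=np.mgrid[:d.shape[0],:d.shape[1]];dx,dy=u-K[0,2],v-K[1,2];r=np.hypot(dx,dy)+1e-9;a=r/K[0,0]
    q=np.stack([dx/r*np.tan(a),dy/r*np.tan(a),np.ones_like(a)],-1)*d[...,None]
    R,p=toolpose({"ee_rot":f["rot"],"ee_pos":f["pos"]})
    return (q@H[:3,:3].T+H[:3,3])@R.T+p
E
python3 - <<'E'
from h import *
f=np.load("v1.npz");X=cloud(f)[180:240,250:310].reshape(-1,3);c=f["p"][180:240,250:310].reshape(-1,3).astype(int)
print("table z",np.median(X[:200,2]))
b=(c[:,0]-c[:,2]>40)
print("brass n",b.sum(),np.histogram(X[b,2],bins=np.arange(-.004,.056,.004)))
for lo,hi in((.026,.034),(.042,.052)):
    m=b&(X[:,2]>lo)&(X[:,2]<hi);P=X[m];print(lo,m.sum(),P.mean(0),(P.max(0)+P.min(0))/2,np.ptp(P,0))
    uv=np.argwhere(m.reshape(60,60))+[180,250];print("px (v,u) mid",(uv.max(0)+uv.min(0))/2)
B=np.argwhere(b.reshape(60,60))+[180,250];print(B.min(0),B.max(0))
E
```

```text
table z -0.0004105808244012493
brass n 1166 (array([  0,   9,  35,  31,  35,  32,  33,  56, 650,   2,  24,  74, 183,
         0]), array([-0.004,  0.   ,  0.004,  0.008,  0.012,  0.016,  0.02 ,  0.024,
        0.028,  0.032,  0.036,  0.04 ,  0.044,  0.048,  0.052]))
0.026 683 [ 0.57823647 -0.26819963  0.02955561] [ 0.57917461 -0.27059883  0.02890819] [0.02986474 0.02929387 0.00579804]
px (v,u) mid [211.  279.5]
0.042 247 [ 0.57894454 -0.27021732  0.04462756] [ 0.57914772 -0.27069397  0.04475572] [0.01409815 0.01417956 0.0051827 ]
px (v,u) mid [217.5 279.5]
[188 262] [228 297]
```

```bash
python3 -m crank '[[0.04,[0.0016,0.0005,0.05],[0,0,0]],[0.04,[0.0016,0.0005,0.09],[0,0,0]],[0.04,[0.0016,0.0005,0.108],[0,0,0]],[0.04,[0.0016,0.0005,0.108],[0,0,0]],[0.0,[0.0016,0.0005,0.108],[0,0,0]],[0.0,[0.0016,0.0005,0.108],[0,0,0]],[0.0,[0.0016,0.0005,0.108],[0,0,0]],[0.0,[0.0016,0.0005,0.108],[0,0,0]],[0.0,[0.0016,0.0005,0.108],[0,0,0]]]' 30
python3 - <<'E'
from h import *
s=sense();print(s["ee_pos"],s["ee_rot"],s["ft_force"])
E
```

```text
t: 2.25
ee_pos: [0.5805, -0.2715, 0.0346]
ee_rot: [179.9, 0.1, 108.0]
ft_force: [-2.4, -1.5, 7.0]
width: 0.0116
grip_force: 30.0
[ 0.5804939  -0.27153107  0.03463275] [1.79911216e+02 1.36189051e-01 1.08003873e+02] [-2.41309593 -1.53855857  6.96348815]
```

The width of 11.6 mm and the 7 N upward force don't match a 14 mm knob. I'll look.

```bash
python3 look.py v2; python3 - <<'E'
from h import *
f=np.load("v2.npz");p=f["p"][150:330,180:380,::-1]
cv2.imwrite("pics/v2c.png",cv2.resize(p,None,fx=3.3,fy=3.3,interpolation=cv2.INTER_CUBIC))
E
```

```text
[ 0.5804939  -0.27153107  0.03463275] [1.79911216e+02 1.36189051e-01 1.08003873e+02] [-2.41309593 -1.53855857  6.96348815] 2.25
```

View pics/v2c.png

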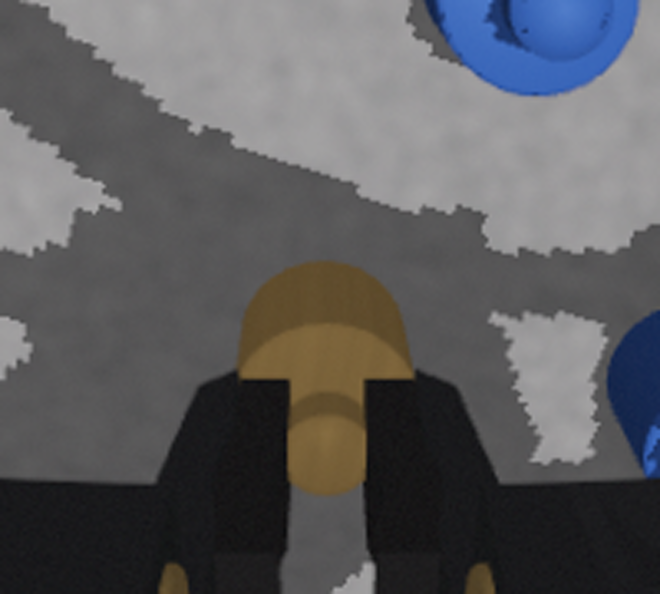

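The weight stands upright and the pads hold the knob, which shows at about (325,440) in the crop. The fingertips rest on the body's shoulder, so I'll re-grip about 3 mm higher.

```bash
python3 -m crank '[[0.03,[0,0,0],[0,0,0]],[0.03,[0,0,0],[0,0,0]],[0.03,[0,0.0,-0.004],[0,0,0]],[0.03,[0,0.0,-0.004],[0,0,0]],[0.03,[0,0.0,-0.004],[0,0,0]]]' 20
python3 -m crank '[[0,[0,0,0],[0,0,0]],[0,[0,0,0],[0,0,0]],[0,[0,0,0],[0,0,0]],[0,[0,0,0],[0,0,0]],[0,[0,0,0],[0,0,0]]]' 20
python3 - <<'E'
from h import *
s=sense();print(s["ee_pos"],s["ee_rot"],s["ft_force"])
E
```

```text
t: 2.8
ee_pos: [0.5796, -0.2706, 0.0368]
ee_rot: [180.0, 0.0, 108.0]
ft_force: [0.0, -1.1, 0.8]
width: 0.0307
grip_force: 0.0
t: 3.3
ee_pos: [0.5794, -0.2706, 0.0366]
ee_rot: [-180.0, -0.0, 108.0]
ft_force: [0.2, 0.1, -0.3]
width: 0.0116
grip_force: 20.0
[ 0.57942851 -0.27061268  0.03657991] [-1.79991341e+02 -1.08614252e-02  1.07993435e+02] [ 0.1609127   0.07284794 -0.29542892]
```

```bash
python3 -m crank '[[0,[0,0,-0.03],[0,0,0]],[0,[0,0,-0.07],[0,0,0]],[0,[0.04,0.008,-0.1134],[0,0,0]],[0,[0.09,0.017,-0.1134],[0,0,0]],[0,[0.14,0.026,-0.1134],[0,0,0]],[0,[0.19,0.036,-0.1134],[0,0,0]],[0,[0.24,0.045,-0.1134],[0,0,0]],[0,[0.29,0.055,-0.1134],[0,0,0]],[0,[0.33,0.063,-0.1134],[0,0,0]],[0,[0.344,0.065,-0.1134],[0,0,0]],[0,[0.344,0.065,-0.1134],[0,0,0]],[0,[0.344,0.065,-0.1134],[0,0,0]]]' 25
python3 look.py v3
```

```text
t: 4.5
ee_pos: [0.5349, 0.0762, 0.1499]
ee_rot: [-180.0, 0.0, 108.1]
ft_force: [0.1, -0.7, -2.5]
width: 0.0113
grip_force: 25.0
[0.53494041 0.07623819 0.14986593] [-1.79967561e+02  4.01138025e-02  1.08060677e+02] [ 0.07294736 -0.72550787 -2.47534903] 4.5
```

View pics/v3.png

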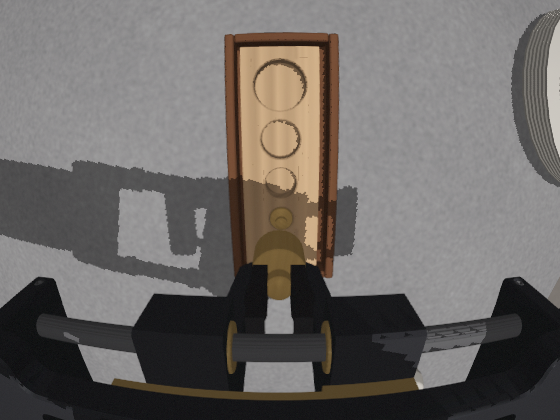

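The wells are at (280,83), (280,139) and (281,181) in the picture, with the held weight at (279,262). I'll fit the rims using depth.

```bash
cat > fit.py <<'E'
import sys
from h import *
from scipy.optimize import least_squares
def wells(name,est):
    f=np.load(name+".npz");X=cloud(f);out=[]
    Z=X[...,2]
    for P,r in est:
        D=np.hypot(X[...,0]-P[0],X[...,1]-P[1])
        ring=Z[(D>r+.002)&(D<r+.006)];z0=np.median(ring)
        hole=((D<r+.004)&(Z<z0-.004)).astype(np.uint8)
        edge=(cv2.dilate(hole,np.ones((3,3),np.uint8))>0)&(hole==0)&(abs(Z-z0)<.002)&(D<r+.004)
        E=X[edge][:,:2]
        g=least_squares(lambda q:np.hypot(E[:,0]-q[0],E[:,1]-q[1])-q[2],[*P,r],loss="soft_l1",f_scale=.0005)
        out.append(g.x);print("well",np.round(g.x*1000,2),"n",len(E),"z0",round(z0*1000,1))
    return np.array(out)
if __name__=="__main__":
    o=wells("v3",[((.5028,.1738),.0207),((.5165,.1337),.0157),((.5286,.0997),.0127)])
    d=o[0,:2]-o[2,:2];print(np.linalg.norm(d),np.degrees(np.arctan2(d[1],d[0])),np.linalg.norm(o[0,:2]-o[1,:2]))
    f=np.load("v3.npz");X=cloud(f)[225:310,240:320];c=f["p"][225:310,240:320].astype(int)
    b=(X[...,2]>.08)&(c[...,0]-c[...,2]>35);P=X[b]
    print(np.histogram(P[:,2],bins=np.arange(.1,.17,.004)))
    for lo,hi in((.138,.146),(.146,.152),(.152,.165)):
        Q=P[(P[:,2]>lo)&(P[:,2]<hi)]
        R,p=toolpose({"ee_rot":f["rot"],"ee_pos":f["pos"]})
        if len(Q):T=(Q-p)@R;print(lo,len(Q),(T.min(0)+T.max(0))/2*1000,np.ptp(T,0)*1000)
E
python3 fit.py
```

```text
well [502.66 176.34  20.98] n 172 z0 35.4
well [516.55 135.17  16.1 ] n 138 z0 35.5
well [  94439.54 -229594.97  248156.07] n 10 z0 229.0
248.23172672160678 112.23610433353842 0.0434426685501501
(array([  0,   0,   0,  46, 107, 117, 127, 135, 138, 146, 753,  59,  54,
        79, 501,   1,   0]), array([0.1  , 0.104, 0.108, 0.112, 0.116, 0.12 , 0.124, 0.128, 0.132,
       0.136, 0.14 , 0.144, 0.148, 0.152, 0.156, 0.16 , 0.164, 0.168]))
0.138 889 [ 8.33436567 -0.31291576  8.1732544 ] [13.83330268 27.21100059  7.34432331]
0.146 54 [ 6.82745501  0.01959112 -0.45938997] [ 4.67596729 11.09989556  3.30713642]
0.152 581 [ 2.41241803  5.80153735 -6.32117152] [17.8357989  23.48889022  8.01031699]
```

```bash
python3 -m crank '[[0,[0.03,0.0008,0],[0,0,0]],[0,[0.0616,0.0008,0.0],[0,0,0]],[0,[0.0616,0.0008,0.02],[0,0,0]],[0,[0.0616,0.0008,0.05],[0,0,0]],[0,[0.0616,0.0008,0.07],[0,0,0]],[0,[0.0616,0.0008,0.0735],[0,0,0]],[0,[0.0616,0.0008,0.0735],[0,0,0]],[0,[0.0616,0.0008,0.0735],[0,0,0]]]'
python3 - <<'E'
from h import *
s=sense();print(s["ee_pos"],s["ft_force"],s["torque"]);move_to([.5166,.135,.0756],108)
E
```

```text
t: 5.35
ee_pos: [0.5181, 0.1348, 0.0777]
ee_rot: [179.9, 0.0, 107.9]
ft_force: [-0.3, 0.1, -2.5]
width: 0.0114
grip_force: 25.0
[0.51809236 0.1348061  0.07773282] [-0.27846488  0.09770801 -2.49912998] [-0.02823468 -0.06759309  0.0049746 ]
shift [ 0.0006 -0.0014  0.0021] turn z -0.08 rot [1.7990e+02 2.0000e-02 1.0792e+02] pos [0.5181 0.1348 0.0777]
```

```bash
python3 -m crank '[[0,[0.0006,-0.001,0.0],[0,0,0]],[0,[0.0006,-0.001,0.0],[0,0,0]],[0,[0.0006,-0.001,0.001],[0,0,0]],[0,[0.0006,-0.001,0.002],[0,0,0]],[0,[0.0006,-0.001,0.003],[0,0,0]],[0,[0.0006,-0.001,0.004],[0,0,0]],[0,[0.0006,-0.001,0.005],[0,0,0]],[0,[0.0006,-0.001,0.005],[0,0,0]]]'
python3 - <<'E'
from h import *
s=sense();print(s["ee_pos"],s["ft_force"],s["torque"]);move_to([.5166,.135,.0756],108)
E
```

```text
t: 6.15
ee_pos: [0.5155, 0.1357, 0.0713]
ee_rot: [-180.0, -0.0, 108.0]
ft_force: [0.0, -0.3, -1.8]
width: 0.0114
grip_force: 25.0
[0.51546947 0.13569581 0.07133099] [ 0.00664688 -0.2524535  -1.76606314] [-0.01641625 -0.12574877  0.01105279]
shift [-0.001   0.0009 -0.0043] turn z 0.0 rot [-179.97   -0.    108.  ] pos [0.5155 0.1357 0.0713]
```

```bash
python3 -m crank '[[0,[-0.0005,0.0005,0.0],[0,0,0]],[0,[-0.0008,0.0009,0.0],[0,0,0]],[0,[-0.0008,0.0009,0.0005],[0,0,0]],[0,[-0.0008,0.0009,0.001],[0,0,0]],[0,[-0.0008,0.0009,0.0015],[0,0,0]],[0,[-0.0008,0.0009,0.002],[0,0,0]],[0,[-0.0008,0.0009,0.002],[0,0,0]]]'
python3 - <<'E'
from h import *
s=sense();print(s["ee_pos"],s["ft_force"],s["torque"]);move_to([.5166,.135,.0756],108)
E
```

```text
t: 6.85
ee_pos: [0.5167, 0.1352, 0.0695]
ee_rot: [-180.0, -0.0, 108.0]
ft_force: [-1.0, -0.1, -1.8]
width: 0.0113
grip_force: 25.0
[0.51666058 0.13521107 0.06949492] [-1.02958553 -0.12921151 -1.75427928] [-0.0246136  -0.13455456  0.00335872]
shift [-0.0002 -0.0001 -0.0061] turn z -0.0 rot [-179.99   -0.    108.  ] pos [0.5167 0.1352 0.0695]
```

```bash
python3 -m crank '[[0,[0,-0.0004,0.0005],[0,0,0]],[0,[0,-0.0004,0.001],[0,0,0]],[0,[0,-0.0004,0.002],[0,0,0]],[0,[0,-0.0004,0.003],[0,0,0]],[0,[0,-0.0004,0.004],[0,0,0]],[0,[0,-0.0004,0.005],[0,0,0]],[0,[0,-0.0004,0.005],[0,0,0]]]'
python3 - <<'E'
from h import *
s=sense();print(s["ee_pos"],s["ft_force"],s["torque"])
E
```

```text
t: 7.55
ee_pos: [0.5162, 0.1351, 0.0644]
ee_rot: [-180.0, -0.0, 108.0]
ft_force: [0.3, -0.8, -1.6]
width: 0.0114
grip_force: 25.0
[0.51621434 0.13506611 0.06437238] [ 0.30640663 -0.80702844 -1.59194722] [ 0.00217374 -0.12054391  0.0426739 ]
```

```bash
python3 -m crank '[[0,[-0.0003,0,0.001],[0,0,0]],[0,[-0.0003,0,0.002],[0,0,0]],[0,[-0.0003,0,0.003],[0,0,0]],[0,[-0.0003,0,0.004],[0,0,0]],[0,[-0.0003,0,0.005],[0,0,0]],[0,[-0.0003,0,0.006],[0,0,0]],[0,[-0.0003,0,0.007],[0,0,0]],[0,[-0.0003,0,0.007],[0,0,0]]]'
python3 - <<'E'
from h import *
s=sense();print(s["ee_pos"],s["ft_force"],s["torque"])
E
```

```text
t: 8.35
ee_pos: [0.5163, 0.1348, 0.0574]
ee_rot: [-180.0, -0.0, 108.0]
ft_force: [-1.1, 0.6, -0.8]
width: 0.0116
grip_force: 25.0
[0.51629949 0.1347893  0.05740988] [-1.1334447   0.55185247 -0.84385511] [-0.00190422 -0.06914144  0.00730574]
```

```bash
python3 -m crank '[[0,[0.0001,-0.0002,0.0005],[0,0,0]],[0,[0.0001,-0.0002,0.001],[0,0,0]],[0,[0.0001,-0.0002,0.0015],[0,0,0]],[0,[0.0001,-0.0002,0.002],[0,0,0]],[0,[0.0001,-0.0002,0.0025],[0,0,0]],[0,[0.0001,-0.0002,0.0029],[0,0,0]],[0,[0.0001,-0.0002,0.0029],[0,0,0]]]'
python3 - <<'E'
from h import *
s=sense();print(s["ee_pos"],s["ft_force"],s["torque"])
E
```

```text
t: 9.05
ee_pos: [0.5162, 0.1349, 0.0546]
ee_rot: [-180.0, -0.0, 108.0]
ft_force: [0.5, 0.9, -3.0]
width: 0.0113
grip_force: 25.0
[0.51620024 0.13485142 0.05463925] [ 0.4741753   0.94073311 -3.01232572] [ 0.03328411 -0.0864582  -0.00598814]
```

```bash
python3 -m crank '[[0,[-0.0001,0,0.0004],[0,0,0]],[0,[-0.0001,0,0.0008],[0,0,0]],[0,[-0.0001,0,0.0008],[0,0,0]]]'
python3 - <<'E'
from h import *
s=sense();print(s["ee_pos"],s["ft_force"],s["torque"])
E
```

```text
t: 9.35
ee_pos: [0.5165, 0.1348, 0.0542]
ee_rot: [180.0, -0.0, 108.0]
ft_force: [-0.1, -0.0, 1.0]
width: 0.0117
grip_force: 25.0
[0.51646315 0.13483444 0.05423187] [-0.12838152 -0.03527926  1.03958767] [0.03546442 0.03822707 0.04540889]
```

```bash
python3 -m crank '[[0.03,[0,0,0],[0,0,0]],[0.03,[0,0,0],[0,0,0]],[0.03,[0,0,-0.003],[0,0,0]],[0.04,[0,0,-0.03],[0,0,0]],[0.04,[0,0,-0.07],[0,0,0]],[0.04,[-0.04,-0.015,-0.086],[0,0,0]],[0.04,[-0.086,-0.033,-0.086],[0,0,0]],[0.04,[-0.132,-0.05,-0.086],[0,0,0]],[0.04,[-0.178,-0.067,-0.086],[0,0,0]],[0.04,[-0.215,-0.082,-0.086],[0,0,0]],[0.04,[-0.2243,-0.0854,-0.086],[0,0,0]],[0.04,[-0.2243,-0.0854,-0.086],[0,0,0]]]' 25
python3 -m crank '[[0.04,[0,0,0],[0,0,0]],[0.04,[0,0,0],[0,0,0]]]'
python3 look.py v4; python3 - <<'E'
from h import *
f=np.load("v4.npz");R,p=toolpose({"ee_rot":f["rot"],"ee_pos":f["pos"]})
X=cloud(f);c=f["p"].astype(int);m=(c[...,0]-c[...,2]>35)&(np.hypot(X[...,0]-.5046,X[...,1]+.1049)<.03);P=X[m]
print(P[:,2].max())
for lo,hi in((.021,.026),(.034,.042)):
    Q=P[(P[:,2]>lo)&(P[:,2]<hi)];T=(Q-p)@R;print(len(Q),(Q.min(0)+Q.max(0))/2,(T.min(0)+T.max(0))/2,np.ptp(T,0))
g=np.load("top0.npz");p,d=get_image("top");np.savez("top1.npz",p=p,d=d)
E
```

```text
t: 10.55
ee_pos: [0.5044, -0.1062, 0.1402]
ee_rot: [180.0, 0.0, 107.8]
ft_force: [0.5, -0.1, -0.0]
width: 0.0398
grip_force: 0.0
t: 10.75
ee_pos: [0.5044, -0.1036, 0.1398]
ee_rot: [-180.0, -0.0, 108.1]
ft_force: [-0.7, -0.5, 0.1]
width: 0.0398
grip_force: 0.0
[ 0.50442898 -0.10355525  0.13980382] [-1.79997009e+02 -3.22362587e-02  1.08080080e+02] [-0.74161115 -0.52614107  0.10401377] 10.75
0.2329003098350418
404 [ 0.50441042 -0.10374477  0.02340824] [-0.00014278 -0.0003213   0.11639705] [0.02331977 0.02296199 0.00471696]
173 [ 0.50427933 -0.10381127  0.03702623] [-1.09716120e-04  7.99777025e-05  1.02778186e-01] [0.01170048 0.01136555 0.0060198 ]
```

View pics/v4.png

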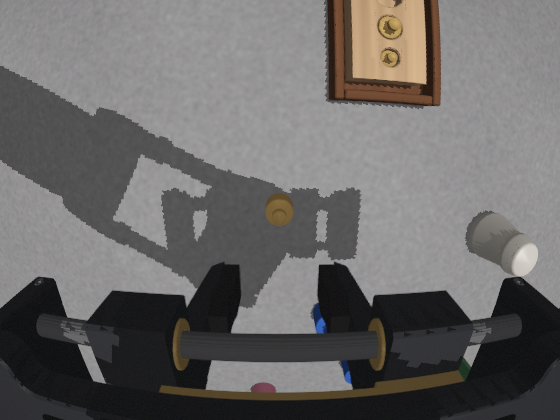

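The wrist view shows the 100 g weight at (279,210), centred under the tool, with blue look-alikes clear of the fingers.

```bash
python3 -m crank '[[0.04,[0,0,0.045],[0,0,0]],[0.04,[0,0,0.09],[0,0,0]],[0.03,[0,0,0.1085],[0,0,0]],[0.03,[0,0,0.1085],[0,0,0]],[0.03,[0,0,0.1085],[0,0,0]],[0.0,[0,0,0.1085],[0,0,0]],[0.0,[0,0,0.1085],[0,0,0]],[0,[0,0,0.1085],[0,0,0]],[0,[0,0,0.1085],[0,0,0]],[0,[0,0,0.1085],[0,0,0]]]' 25
python3 - <<'E'
from h import *
s=sense();print(s["ee_pos"],s["ft_force"],s["torque"])
E
```

```text
t: 11.85
ee_pos: [0.5055, -0.1054, 0.0329]
ee_rot: [179.9, 0.1, 108.0]
ft_force: [-1.1, 0.2, 6.0]
width: 0.009
grip_force: 25.0
[ 0.50553574 -0.10537639  0.03293366] [-1.14715969  0.15126003  5.95025123] [0.00143321 0.09031656 0.00368434]
```

```bash
python3 -m crank '[[0.03,[0,0,0],[0,0,0]],[0.03,[0,0,0],[0,0,0]],[0.03,[0,0.0,-0.0035],[0,0,0]],[0.03,[0,0.0,-0.0035],[0,0,0]],[0.03,[0,0.0,-0.0035],[0,0,0]]]' 25
python3 - <<'E'
from h import *
s=sense();print(s["ee_pos"],s["ft_force"],s["torque"])
s=sense();f=dict(rot=s["ee_rot"],pos=s["ee_pos"]);p,d=get_image("wrist");f.update(p=p,d=d)
X=cloud(f);c=p.astype(int);m=(c[...,0]-c[...,2]>35)&(np.hypot(X[...,0]-.5046,X[...,1]+.1049)<.025);P=X[m];R,pp=toolpose(s)
for lo,hi in((.018,.026),(.034,.045)):
    Q=P[(P[:,2]>lo)&(P[:,2]<hi)];T=(Q-pp)@R;print(len(Q),(T.min(0)+T.max(0))/2,np.ptp(T,0),T.max(0))
E
```

```text
t: 12.35
ee_pos: [0.5044, -0.105, 0.0349]
ee_rot: [180.0, 0.0, 108.0]
ft_force: [0.0, -0.5, 0.7]
width: 0.0302
grip_force: 0.0
[ 0.50436978 -0.10495507  0.03494501] [ 0.04582243 -0.45524502  0.7088635 ] [-0.00659906 -0.08939599 -0.00931463]
1017 [0.00248245 0.0005801  0.01296029] [0.02177832 0.02305254 0.00796351] [0.01337161 0.01210637 0.01694205]
417 [ 0.00146559  0.00054577 -0.00194549] [0.0114782  0.01119389 0.00576702] [0.0072047  0.00614271 0.00093803]
```

```bash
python3 -m crank '[[0.03,[0.0013,0.0003,0.0005],[0,0,0]],[0.03,[0.0013,0.0003,0.0005],[0,0,0]],[0.03,[0.0013,0.0003,0.0005],[0,0,0]],[0,[0.0013,0.0003,0.0005],[0,0,0]],[0,[0.0013,0.0003,0.0005],[0,0,0]],[0,[0.0013,0.0003,0.0005],[0,0,0]],[0,[0.0013,0.0003,0.0005],[0,0,0]],[0,[0.0013,0.0003,0.0005],[0,0,0]]]' 20
python3 - <<'E'
from h import *
s=sense();print(s["ee_pos"],s["ft_force"],s["torque"])
E
```

```text
t: 13.2
ee_pos: [0.5044, -0.1036, 0.0344]
ee_rot: [180.0, 0.0, 108.0]
ft_force: [0.2, 0.6, -0.3]
width: 0.009
grip_force: 20.0
[ 0.50435282 -0.10362832  0.03444499] [ 0.23100667  0.63731703 -0.27615395] [-0.02325237 -0.18240775  0.01186225]
```

```bash
python3 -m crank '[[0,[0,0,-0.03],[0,0,0]],[0,[0,0,-0.07],[0,0,0]],[0,[0.03,0.0137,-0.086],[0,0,0]],[0,[0.075,0.034,-0.086],[0,0,0]],[0,[0.12,0.055,-0.086],[0,0,0]],[0,[0.16,0.073,-0.086],[0,0,0]],[0,[0.182,0.083,-0.086],[0,0,0]],[0,[0.187,0.0854,-0.086],[0,0,0]],[0,[0.187,0.0854,-0.07],[0,0,0]],[0,[0.187,0.0854,-0.045],[0,0,0]],[0,[0.187,0.0854,-0.041],[0,0,0]],[0,[0.187,0.0854,-0.041],[0,0,0]]]'
python3 -m crank '[[0,[0,0,0],[0,0,0]],[0,[0,0,0],[0,0,0]],[0,[0,0,0],[0,0,0]]]'
python3 - <<'E'
from h import *
s=sense();print(s["ft_force"],s["torque"]);move_to([.5278,.1006,.0724],108)
E
```

```text
t: 14.4
ee_pos: [0.5264, 0.0997, 0.0743]
ee_rot: [-179.8, -0.0, 108.0]
ft_force: [-0.8, 0.3, -0.9]
width: 0.0089
grip_force: 20.0
t: 14.7
ee_pos: [0.5286, 0.1005, 0.0766]
ee_rot: [179.9, 0.0, 108.0]
ft_force: [0.4, 0.9, -1.1]
width: 0.0091
grip_force: 20.0
[ 0.38294407  0.92890794 -1.05716049] [ 0.0539571  -0.09531871  0.0546122 ]
shift [ 0.0004 -0.0008  0.0042] turn z -0.02 rot [1.7989e+02 2.0000e-02 1.0798e+02] pos [0.5286 0.1005 0.0766]
```

```bash
python3 -m crank '[[0,[0,0,0.001],[0,0,0]],[0,[0,0,0.002],[0,0,0]],[0,[0,0,0.003],[0,0,0]],[0,[0,0,0.0035],[0,0,0]],[0,[0,0,0.004],[0,0,0]],[0,[0,0,0.004],[0,0,0]],[0,[0,0,0.004],[0,0,0]]]'
python3 - <<'E'
from h import *
s=sense();print(s["ft_force"],s["torque"]);move_to([.5278,.1006,.0704],108)
E
```

```text
t: 15.4
ee_pos: [0.5277, 0.1006, 0.0714]
ee_rot: [-180.0, -0.0, 108.0]
ft_force: [-0.4, 0.3, -1.3]
width: 0.0093
grip_force: 20.0
[-0.42305173  0.25389135 -1.29275221] [-0.0098351  -0.05339102 -0.01769976]
shift [-0.0001  0.0001  0.001 ] turn z -0.0 rot [-179.99   -0.    108.  ] pos [0.5277 0.1006 0.0714]
```

Position matches the target, and the foot is about 1 mm above the mouth. I'll ease it down.

```bash
python3 -m crank '[[0,[0,0,0.0005],[0,0,0]],[0,[0,0,0.001],[0,0,0]],[0,[0,0,0.0015],[0,0,0]],[0,[0,0,0.002],[0,0,0]],[0,[0,0,0.002],[0,0,0]]]'
python3 - <<'E'
from h import *
s=sense();print(s["ft_force"],s["torque"]);move_to([.5278,.1006,.0704],108)
E
```

```text
t: 15.9
ee_pos: [0.5276, 0.1006, 0.0693]
ee_rot: [-180.0, -0.0, 108.0]
ft_force: [-0.4, 0.5, -1.1]
width: 0.0092
grip_force: 20.0
[-0.37502702  0.45520759 -1.05341575] [-0.04118047 -0.11010166 -0.01136719]
shift [-0.0001  0.0002 -0.0011] turn z -0.0 rot [-179.99   -0.    108.  ] pos [0.5276 0.1006 0.0693]
```

```bash
python3 -m crank '[[0,[0,0,0.0005],[0,0,0]],[0,[0,0,0.001],[0,0,0]],[0,[0,0,0.0015],[0,0,0]],[0,[0,0,0.002],[0,0,0]],[0,[0,0,0.002],[0,0,0]]]'
python3 - <<'E'
from h import *
s=sense();print(s["ft_force"],s["torque"]);move_to([.5278,.1006,.0704],108)
E
```

```text
t: 16.4
ee_pos: [0.5276, 0.1006, 0.0673]
ee_rot: [-180.0, -0.0, 108.0]
ft_force: [-0.6, -0.1, -2.0]
width: 0.0092
grip_force: 20.0
[-0.57366298 -0.07704826 -1.9651152 ] [ 0.00742893 -0.10235245  0.04541287]
shift [-0.0001  0.0002 -0.0031] turn z -0.0 rot [-179.99   -0.    108.  ] pos [0.5276 0.1006 0.0673]
```

```bash
python3 -m crank '[[0,[0,0,0.001],[0,0,0]],[0,[0,0,0.002],[0,0,0]],[0,[0,0,0.003],[0,0,0]],[0,[0,0,0.004],[0,0,0]],[0,[0,0,0.005],[0,0,0]],[0,[0,0,0.006],[0,0,0]],[0,[0,0,0.006],[0,0,0]]]'
python3 - <<'E'
from h import *
s=sense();print(s["ee_pos"],s["ft_force"],s["torque"])
E
```

```text
t: 17.1
ee_pos: [0.5276, 0.1006, 0.0612]
ee_rot: [-180.0, -0.0, 108.0]
ft_force: [-0.2, -0.7, -0.7]
width: 0.0089
grip_force: 20.0
[0.52756573 0.10061797 0.06119428] [-0.21819502 -0.74946439 -0.68025886] [-0.05175465 -0.0958378   0.00332912]
```

```bash
python3 -m crank '[[0,[0,0,0.001],[0,0,0]],[0,[0,0,0.002],[0,0,0]],[0,[0,0,0.003],[0,0,0]],[0,[0,0,0.004],[0,0,0]],[0,[0,0,0.005],[0,0,0]],[0,[0,0,0.006],[0,0,0]],[0,[0,0,0.0065],[0,0,0]],[0,[0,0,0.0065],[0,0,0]]]'
python3 - <<'E'
from h import *
s=sense();print(s["ee_pos"],s["ft_force"],s["torque"])
E
```

```text
t: 17.9
ee_pos: [0.5276, 0.1006, 0.0548]
ee_rot: [-180.0, -0.0, 108.0]
ft_force: [-0.2, 0.5, -1.2]
width: 0.0091
grip_force: 20.0
[0.52762581 0.10059402 0.05479891] [-0.2082716   0.45859851 -1.17444216] [-0.01414453 -0.09879362  0.03047406]
```

```bash
python3 -m crank '[[0,[0,0,0.0005],[0,0,0]],[0,[0,0,0.001],[0,0,0]],[0,[0,0,0.0015],[0,0,0]],[0,[0,0,0.002],[0,0,0]],[0,[0,0,0.0024],[0,0,0]],[0,[0,0,0.0028],[0,0,0]],[0,[0,0,0.0028],[0,0,0]]]'
python3 - <<'E'
from h import *
s=sense();print(s["ee_pos"],s["ft_force"],s["torque"])
E
```

```text
t: 18.6
ee_pos: [0.5278, 0.1006, 0.0522]
ee_rot: [180.0, 0.0, 108.0]
ft_force: [0.3, -0.2, -1.1]
width: 0.0095
grip_force: 20.0
[0.52779443 0.10063026 0.05216778] [ 0.32541961 -0.2200159  -1.06359116] [ 0.02550556 -0.05906156  0.00857398]
```

```bash
python3 -m crank '[[0,[0,0,0.0004],[0,0,0]],[0,[0,0,0.0008],[0,0,0]],[0,[0,0,0.0008],[0,0,0]],[0,[0,0,0.0008],[0,0,0]]]'
python3 - <<'E'
from h import *
s=sense();print(s["ee_pos"],s["ft_force"],s["torque"])
E
```

```text
t: 19.0
ee_pos: [0.5279, 0.1006, 0.0516]
ee_rot: [180.0, 0.0, 108.0]
ft_force: [-0.4, -0.5, 2.4]
width: 0.0093
grip_force: 20.0
[0.52793824 0.10063716 0.0516086 ] [-0.35507013 -0.47213076  2.3506061 ] [-0.02036831 -0.01351955  0.02708221]
```

On the floor at about 3.5 N. I'll release, back off and inspect.

```bash
python3 -m crank '[[0.03,[0,0,0],[0,0,0]],[0.03,[0,0,0],[0,0,0]],[0.03,[0,0,-0.003],[0,0,0]],[0.04,[0,0,-0.03],[0,0,0]],[0.04,[0,0,-0.07],[0,0,0]],[0.04,[-0.03,0,-0.1],[0,0,0]],[0.04,[-0.065,0,-0.1],[0,0,0]],[0.04,[-0.065,0,-0.1],[0,0,0]],[0.04,[-0.065,0,-0.1],[0,0,0]],[0.04,[-0.065,0,-0.1],[0,0,0]],[0.04,[-0.065,0,-0.1],[0,0,0]]]'
python3 look.py v5; python3 - <<'E'
from h import *
f=np.load("v5.npz");X=cloud(f)
for n,P,r,top in(("200",(.5164,.1348),.007,.064),("100",(.5279,.1006),.006,.057)):
    D=np.hypot(X[...,0]-P[0],X[...,1]-P[1]);Q=X[(D<.02)&(X[...,2]>top-.006)];B=X[(D<.02)&(X[...,2]>.040)]
    T=X[(D<.0035)];print(n,"knob",(Q.min(0)+Q.max(0))/2,np.ptp(Q,0),"top z",np.median(T[:,2]),"expect",top,"xtents",np.ptp(B,0))
p=f["p"][:260,150:430,::-1];cv2.imwrite("pics/v5c.png",cv2.resize(p,None,fx=2.3,fy=2.3,interpolation=cv2.INTER_CUBIC))
E
```

```text
t: 20.1
ee_pos: [0.5469, 0.0396, 0.1504]
ee_rot: [-179.9, -0.0, 108.0]
ft_force: [0.2, -0.8, -0.1]
width: 0.0399
grip_force: 0.0
[0.54685255 0.03960869 0.15038764] [-1.79904036e+02 -4.70735732e-02  1.08044825e+02] [ 0.23241045 -0.77356798 -0.12429662] 20.1
200 knob [0.51626413 0.1299077  0.17721073] [0.01367786 0.02283782 0.23745381] top z 0.0630323940949559 expect 0.064 xtents [0.02959412 0.03095906 0.25084688]
100 knob [0.52736177 0.10629481 0.17445311] [0.01221225 0.02438796 0.24296903] top z 0.05601986717376529 expect 0.057 xtents [0.02349547 0.0296624  0.25593161]
```

View pics/v5c.png

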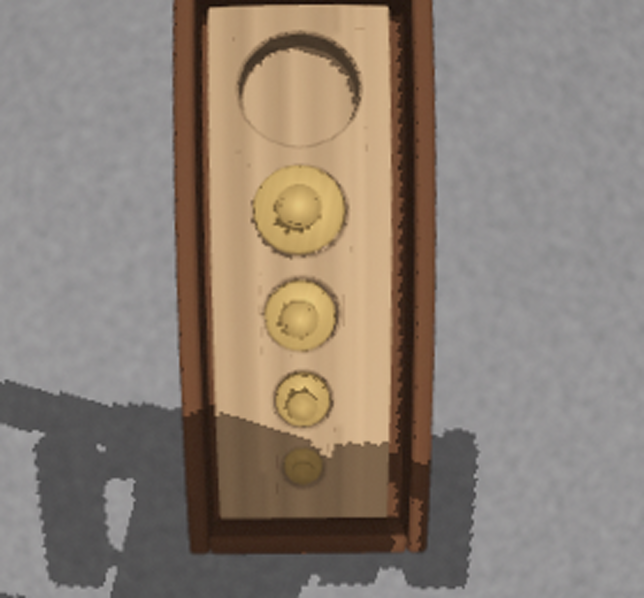

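Both weights sit flush and upright in their wells at (299,210) and (299,315) in the crop. Knob tops measure 63.0 and 56.0 mm, against 64 and 57 expected. The same depth reads the insert about 0.6 mm low, so both are home.

```bash
python3 -c "
from rig import *
print(hand_in())"
```

```text
the job is handed in; nothing more can be done
None
```

The 200 g and 100 g weights both stand upright on the floors of their own wells, the gripper is clear, nothing else on the table was touched as far as I saw, and the job was handed in after about 20 s of robot time; no verdict came back.

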